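# Brace the lozenge jar in its dock and open the tight lid one-handed

## Robot

A 6-joint arm with a two-finger parallel gripper is mounted at the origin on the work surface. World frame = base frame: x ahead of the robot, y to its left, z up, the work surface at z = 0. Lengths are in m, angles in degrees, forces in N, time in s.
With the tool pointing down it reaches from about 0.25 to 0.725 m from the base axis. Payload 9.7 kg.
Tool frame: the origin (TCP) lies midway between the tips of the shut fingers; the grasp point (between the pads) lies 19 mm behind it; z points along the fingers, y is the line along which they close (so a half turn about z gives the same grasp; the last joint's range is limited). The gripper opens to 85 mm and grips with 20 to 120 N. Pads are 22 mm wide; open, the fingers measure 114 mm over their backs; the gripper's body (76 mm by 85 mm) begins 54 mm behind the grasp point. The pads swing forward as they close: fully open they stand 13 mm farther back than shut.
Start: joints at [72.422, 4.979, 10.078, 95.1, 0, 90], TCP at [0.166, 0.524, 0.231] pointing down, gripper open.
Joint ranges: [-179.16, 179.16], [-48.56, 103.87], [-65.8, 70.77], [-126.05, 130.52], [-82.76, 87.17], [-180, 180]. Speed limits (degrees/s): [127.2, 127.2, 147.25, 180, 180, 180].

## Interface

Orientations are given as [roll, pitch, yaw] about the fixed x, y, z axes, in that order (R = Rz(yaw) Ry(pitch) Rx(roll)).
In Python, from workcell import * gives the robot as it stands.
- The arm moves only by the tool servo_tool, never from a script. Its argument "moves" is a list of rows, each a list of 4 numbers: the shift along the world's x, y, z in parts of the range, where 1.0 means 80 cm, then the turn about the world's z in shares of 2 rad (1.0 is 2 rad). A call has 1 to 20 rows; each row is the pose to reach, as a shift and turn from the pose commanded when the call began; what a row does not reach only later rows make up. A row lasts 1/12 s, in which the tool goes at most 41.7 mm and 7.16 degrees, less where a joint would pass 70% of its speed; a pose out of reach is approached as far as the arm can. A call with a gripper value outside its range is refused whole. "claw" is the closure, from 0 (fully open) to 1 (shut), set as the call begins (left out, the last holds). The fingers move at their own pace and stop on an object; "force" is the grip in N (left out, the last holds). Time passes only in rows, so rows that repeat a pose let the fingers close. It gives the time, the measured TCP pose, the force, the opening and the grip force at its end, in the units of the state.
- get_obs(): the state, without advancing time (a new reading comes with each control period).
- camera(name): name is "scene" or "top" or "wrist"; returns the picture (480x640x3 uint8, red, green, blue); there is no depth.
- get_calibration(name): a dict with "fx", "fy", "cx", "cy" (pixels), "rvec" (rotation vector, rad) and "tvec" (3), from world to camera coordinates, as OpenCV has them; the wrist camera has in their place "tool_from_camera" (4x4, takes a point from camera to tool coordinates, whose origin is the TCP and whose axes are the flange's). Camera axes: x right, y down, z forward; pixel columns grow to the right and rows downward; lengths in m; the calibration is good to about 2 mm. A picture is of the moment at which its call begins: read the wrist's pose just before it. get_calibration takes no time and is no camera call.
- job_done(): hands the job in; it is judged then, once.
The state is a dict: "time": time; "q": joint angles; "qd": joint speeds; "joint_efforts": joint torques, N m; "ee_pos": TCP position; "tcp_rot": TCP orientation; "wrist_force": force on the tool from outside, world axes, zero at the start; "torque": the same for the moment, N m; "opening": finger opening in m; "grasp_force": force on a finger pad.
Only numpy, scipy, OpenCV 4.12 (cv2) and the standard library are available. Lean on these libraries where they do the work, as an engineer would, in place of code of your own. Each camera call takes 0.05 s, during which the arm holds its last target. There are 200 camera calls.

## Task

Take the one-handed jar stand by its orange paddle handle and slide its flat base, with the jar in it, all the way home between the rails of the metal dock on the cart, so that the jar is braced. Then twist the tight white lid anticlockwise, only until its lugs come free, lift it straight up without pulling the jar out of the stand, and finish while still holding the lid, level and steady, just above the open mouth with a gap of about two centimetres. Leave the dish, the pill box and the dropper bottles where they are.

Things in the scene. Friction and masses are not known exactly. Their poses are not given: they have to be found in the camera images.
- dock: Fixed aluminium dock on the cart: two rails and a stop bar, 14 mm high. Origin on the cart at the channel's centre, +x the sliding-in direction. Channel x = -65 to +65 mm (stop face), 99 mm wide, no floor (the plate slides on the cart). Lips 10 to 14 mm above the cart reach in to y = +-42.5 mm and hold the plate down.
- dock_mouth (a point): Entry of the dock's channel, on the cart, at dock x = -65 mm; axes as the dock's. From here flared guides run out to dock x = -94 mm and widen the way to about 122 mm.
- stand: Loose one-handed jar stand, 0.5 kg. Grey base plate x = -80 to +65, y = -48 to +48 mm, 8 mm thick; origin on its underside. Front edge (+x) goes into the dock first; fully home it meets the stop, and the stand's origin and axes lie on the dock's. White square cup for the jar centred at x = +15 mm: 79 mm outside, 69 mm inside, rim 36 mm above the cart.
- handle (a point): Grip point in the stand's orange paddle handle, 52 mm above the cart; axes as the stand's. The paddle is an upright fin centred at stand x = -60 mm, y = 0: 32 mm long along x, 14 mm thick along y, from the plate up to 72 mm above the cart. The stand slides on the cart at 4 to 10 N; askew it rubs in the rails.
- jar: Loose square amber glass jar, 0.32 kg, in the stand's cup with 1.5 mm play each side; its axes are along the stand's. Origin at the centre of its underside, 8 mm above the cart. Body 66 x 66 mm, shoulder 50 mm above the origin, round neck 48 mm across to the rim at 72 mm, with three lug ridges with stops. A white mark lies on the shoulder at its +x, -y corner (-45 degrees).
- jar_rim (a point): Centre of the jar's mouth, at the rim, 72 mm above the jar's origin. Axes as the jar's.
- lid: Loose white lug lid, 64 mm across, 20 mm high, 80 g, straight ribbed side. Origin on its axis at its lower edge, z up. Screwed on, the origin is 59 mm above the jar's (67 mm above the cart), its top 87 mm above the cart. Tight: a sprung disc inside presses with 25 N, so turning takes 0.5 to 1 N m; undocked, the stand just spins along. Once the lugs are free it springs up 3 mm and lifts off.
- lid_pointer (a point): Red pointer on the lid's top, 27 mm from its axis, at -45 degrees in the lid's frame. At the start the lid's yaw minus the jar's is -1.33 to -1.08 rad, and clockwise it is blocked. Turned anticlockwise (from above) the lugs come free once the difference exceeds -0.3 rad; at 0 the pointer stands by the jar's white mark, fully free; near +0.3 rad stops block it.
- dish: Bystander: loose white ceramic bowl, 110 mm across, 35 mm high, origin at the centre of its underside.
- pillbox: Bystander: loose blue seven-day pill box, 40 x 168 x 24 mm, origin at the centre of its underside.
- tray: Fixed white tray 110 x 170 x 22 mm holding the dropper bottles, origin at the centre of its underside.
- bottle_a: Bystander: amber dropper bottle, 31 mm across, 84 mm high, standing in the tray, origin at the centre of its underside.
- bottle_b: Bystander: amber dropper bottle like bottle_a, in the middle of the tray.
- bottle_c: Bystander: amber dropper bottle like bottle_a, at the other end of the tray.
Mind the look-alikes: they are no part of the job. Leave any green look-alike of the stand alone. What is shaped like the jar but green is not meant.

How it is judged:
By the outcome, as a careful person would: the job done as asked, in the order asked, and still so for the second after the job is handed in, while the arm keeps its last pose, push and grip.
It also fails if it takes over 67 s, if anything falls off the work surface, if the arm or the gripper's body presses on something with over 40 N, if the wrist force passes 120 N, or if a joint passes its speed limit or range.

## Working session

There is one attempt and no reset: what is moved stays moved. The work goes in short steps, Python scripts to look and compute and a tool call to move; the robot and the scene stay as the last step left them, time stands still between calls to the robot, and variables do not carry over. Pictures are saved under pics/ and viewed, at most 10 in all, crops included, and the job is handed in when it is done.

Besides the shell and the picture viewer there is one more tool, called after "Emit:" as name(argument=value, ...), one argument or row to a line, values as JSON. servo_tool: Moves the arm, as the interface text tells. Its arguments: {"type":"object","properties":{"moves":{"type":"array","items":{"type":"array","items":{"type":"number"}}},"claw":{"type":"number"},"force":{"type":"number"}},"required":["moves"]}

```bash
mkdir -p pics; ls
python3 - <<'E'
from workcell import *
import cv2
for n in("top","scene"):
    cv2.imwrite(f"pics/{n}0.png",camera(n)[:,:,::-1]); print(n,get_calibration(n))
o=get_obs();print(o)
E
```

```text
pics
top {'fx': 473.14704432390863, 'fy': 473.14704432390863, 'cx': 322.156029474523, 'cy': 228.99203042229237, 'rvec': array([ 2.14629144, -2.12057629,  0.2174769 ]), 'tvec': array([0.05208148, 0.55925788, 1.00011853])}
scene {'fx': 471.01278324418286, 'fy': 471.01278324418286, 'cx': 324.2376912300203, 'cy': 236.55009929734817, 'rvec': array([ 1.49361767,  2.03628015, -0.87153584]), 'tvec': array([ 0.0799355 , -0.31725904,  1.45271885])}
{'time': 0.1, 'q': array([7.24220533e+01, 5.00899125e+00, 1.00405484e+01, 9.51001440e+01,
       3.06180432e-04, 9.00012048e+01]), 'qd': array([ 0.01582788, -0.09553447,  0.08751263, -0.08830376, -0.08805663,
        0.06735721]), 'joint_efforts': array([ 1.88488528e-03, -5.21564126e+01,  4.65652263e+01,  1.60403992e-02,
        6.21638463e-06,  1.20882189e-05]), 'ee_pos': array([0.16603997, 0.52412921, 0.23065789]), 'tcp_rot': array([-1.79931413e+02, -3.04737957e-04,  1.62420848e+02]), 'wrist_force': array([ 0.1279957 ,  0.33695254, -0.86573358]), 'torque': array([-0.00026561,  0.03202633,  0.01011851]), 'grasp_force': 0.0, 'opening': 0.08518491869391492}
```

View pics/top0.png

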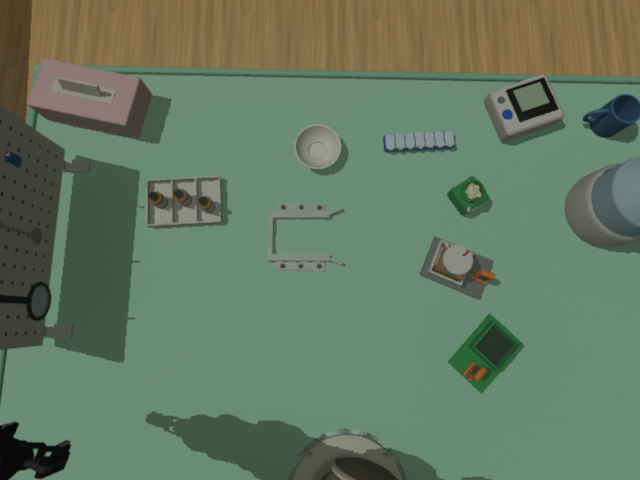

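View pics/scene0.png

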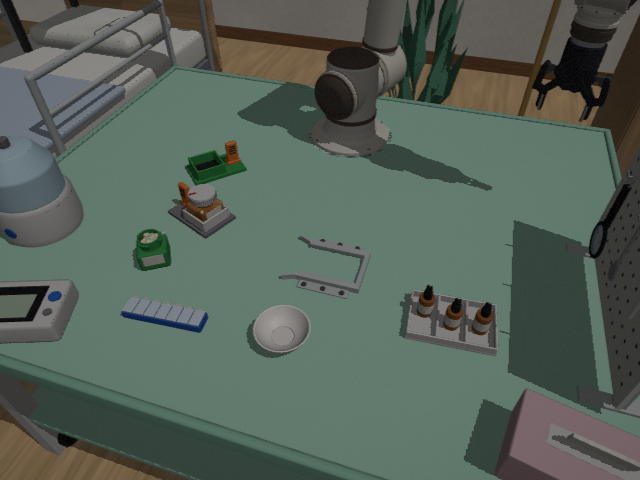

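The top view shows these candidates:
- Grey stand with the amber jar and white lid at (458,265), with its orange handle at (484,275). This is the target.
- Green stand at (486,352), with an orange handle at (476,372). This is a look-alike.
- Green jar at (468,195). This is also a look-alike.
- Dock at (300,238), with its mouth facing right (towards -y).

I choose the grey stand and will check it in a close crop.

```bash
cat > h.py <<'E'
import numpy as np, cv2
from workcell import *
def ray(n,uv,z):
    c=get_calibration(n); K=np.array([[c["fx"],0,c["cx"]],[0,c["fy"],c["cy"]],[0,0,1]])
    R=cv2.Rodrigues(c["rvec"])[0]; t=c["tvec"]; C=-R.T@t
    d=R.T@np.linalg.inv(K)@np.array([uv[0],uv[1],1.]); return C+d*(z-C[2])/d[2]
def proj(n,P):
    c=get_calibration(n); K=np.array([[c["fx"],0,c["cx"]],[0,c["fy"],c["cy"]],[0,0,1]])
    return cv2.projectPoints(np.array(P,float).reshape(-1,3),c["rvec"],c["tvec"],K,None)[0].reshape(-1,2)
E
python3 - <<'E'
from h import *
im=cv2.imread("pics/top0.png")
a=cv2.resize(im[190:285,255:355],None,fx=5,fy=5,interpolation=cv2.INTER_CUBIC)[:, :390] if 0 else cv2.resize(im[195:280,260:352],None,fx=4.2,fy=4.2,interpolation=cv2.INTER_CUBIC)
b=cv2.resize(im[228:313,412:504],None,fx=4.2,fy=4.2,interpolation=cv2.INTER_CUBIC)
for s in(a,b):
    for k in range(0,90,10):
        cv2.putText(s,str(k),(int(k*4.2),8),0,.3,(0,0,255));cv2.putText(s,str(k),(0,int(k*4.2)+4),0,.3,(0,0,255))
cv2.imwrite("pics/crop.png",np.hstack([a,b]))
for n,uv,z in[("base",(350,470),0),("dock",(300,238),0),("stand",(458,265),.04),("handle",(484,275),.07),("lid",(458,260),.087)]: print(n,ray("top",uv,z))
E
```

```text
base [ 0.0463202  -0.00681014  0.        ]
dock [0.5461268  0.10910204 0.        ]
stand [ 0.48330739 -0.24478492  0.04      ]
handle [ 0.4589879  -0.29101774  0.07      ]
lid [ 0.48872099 -0.23072888  0.087     ]
```

View pics/crop.png

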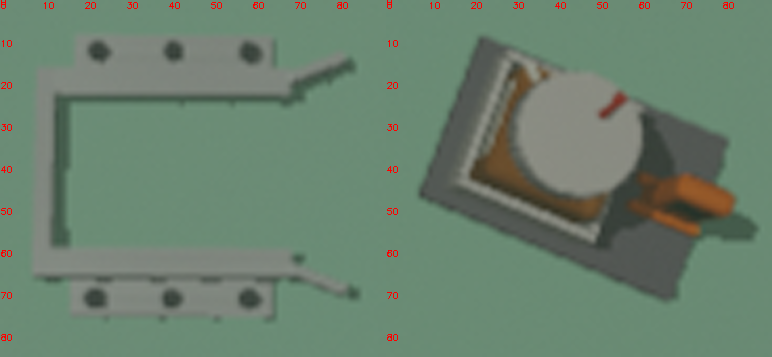

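The crop confirms the choice: a grey plate, amber jar, white lid with the red pointer up and to the right, and an orange paddle at the plate's right end. Next I fit both poses from the corners.

```bash
cat >> h.py <<'E'
from scipy.optimize import least_squares
def fit(n,model,pix,g):
    model=np.array(model,float)/1000
    def w(p):
        c,s=np.cos(p[2]),np.sin(p[2]); return np.c_[p[0]+c*model[:,0]-s*model[:,1],p[1]+s*model[:,0]+c*model[:,1],model[:,2]]
    r=least_squares(lambda p:(proj(n,w(p))-np.array(pix)).ravel(),g); return r.x,r.fun.reshape(-1,2).round(1)
E
python3 - <<'E'
from h import *
p,r=fit("top",[[65,-48,8],[65,48,8],[-80,48,8],[-80,-48,8]],[(434.9,236.8),(419.6,274.4),(479.6,299.4),(493.4,260.9)],[.48,-.24,1.2]);print("stand",p,np.degrees(p[2]),r.tolist())
q,r=fit("top",[[65,-42.5,14],[65,42.5,14],[-65,42.5,14],[-65,-42.5,14]],[(272.6,218),(272.6,254),(330,254),(330,218)],[.54,.1,1.57]);print("dock",q,np.degrees(q[2]),r.tolist())
c,s=np.cos(p[2]),np.sin(p[2])
print("handle",p[0]-.06*c,p[1]-.06*s,"jar",p[0]+.015*c,p[1]+.015*s)
L=ray("top",((579-386.4)/4.2+412,133/4.2+228),.087);P=ray("top",((613-386.4)/4.2+412,105/4.2+228),.087)
print("lid",L,"ptr",P,"lid yaw-jar",np.degrees(np.arctan2(*(P-L)[1::-1])+np.pi/4-p[2]))
print(get_calibration("wrist")["tool_from_camera"].round(3))
E
```

```text
stand [ 0.48356914 -0.24475888  1.17917008] 67.56146866901219 [[-0.3, -0.4], [0.4, 0.1], [-0.1, 0.3], [-0.0, -0.0]]
dock [0.54879536 0.10572929 1.58587742] 90.86408314691082 [[0.6, -0.3], [0.1, 0.3], [-0.2, 0.2], [-0.5, -0.3]]
handle 0.46066761912590876 -0.30021625652648837 jar 0.4892945225787499 -0.2308945398808245
lid [ 0.48943149 -0.23045305  0.087     ] ptr [ 0.50398235 -0.24847085  0.087     ] lid yaw-jar -73.63772179209951
[[-0.    -0.958 -0.287  0.073]
 [ 1.    -0.001  0.001 -0.001]
 [-0.001 -0.287  0.958 -0.143]
 [ 0.     0.     0.     1.   ]]
```

Both fits are good: residuals are under 0.6 px and the lid angle is -1.285 rad, inside the given range. Now I move above the handle.

The rows are not in the units I measure in: shifts go in shares of 80 cm and turns go in shares of 2 rad. I convert before sending: -72.6 cm / 80 = -0.9075, -69 cm / 80 = -0.8625, -1.55 rad / 2 = -0.775.

Emit:
servo_tool(
  moves=[
    [0.0163, -0.0463, 0, -0.04],
    [0.0325, -0.0925, 0, -0.08],
    [0.0488, -0.1375, 0, -0.12],
    [0.065, -0.1825, 0, -0.16],
    [0.0813, -0.2275, 0, -0.2],
    [0.0975, -0.2725, 0, -0.24],
    [0.1138, -0.3175, 0, -0.28],
    [0.13, -0.3625, 0, -0.32],
    [0.1463, -0.4088, 0, -0.36],
    [0.1625, -0.4538, 0, -0.4],
    [0.1788, -0.5, 0, -0.44],
    [0.195, -0.545, 0, -0.48],
    [0.2113, -0.59, 0, -0.52],
    [0.2275, -0.635, 0, -0.56],
    [0.2438, -0.6813, 0, -0.6],
    [0.26, -0.725, 0, -0.64],
    [0.2763, -0.7725, 0, -0.68],
    [0.2925, -0.8175, 0, -0.72],
    [0.3088, -0.8625, 0, -0.75],
    [0.325, -0.9075, 0, -0.775],
  ],
  claw=0,
)

```text
time: 1.77
ee_pos: [0.4261, -0.2038, 0.231]
tcp_rot: [-180.0, -0.0, 73.4]
wrist_force: [-0.2, 0.9, 0.5]
opening: 0.0853
grasp_force: 0.0
```

In the tool's units: -9.8 cm / 80 = -0.1225, -9 cm / 80 = -0.1125, -0.106 rad / 2 = -0.053.

Emit:
servo_tool(
  moves=[
    [0.0188, -0.05, 0, -0.025],
    [0.0313, -0.0875, 0, -0.053],
    [0.04, -0.1125, 0, -0.053],
    [0.0438, -0.1225, 0, -0.053],
    [0.0438, -0.1225, 0, -0.053],
    [0.0438, -0.1225, 0, -0.053],
    [0.0438, -0.1225, 0, -0.053],
    [0.0438, -0.1225, 0, -0.053],
  ],
)

```text
time: 2.43
ee_pos: [0.461, -0.2984, 0.2319]
tcp_rot: [180.0, -0.0, 67.6]
wrist_force: [0.1, 0.3, 0.3]
opening: 0.0854
grasp_force: 0.0
```

Run:
```python
from h import *
o=get_obs();print({k:np.round(o[k],4) for k in("time","q","ee_pos","tcp_rot","wrist_force")})
cv2.imwrite("pics/w1.png",camera("wrist")[:,:,::-1]);print(get_calibration("wrist"))
```

```text
{'time': np.float64(2.4333), 'q': array([-3.29251e+01,  4.83800e+00,  9.99170e+00,  9.51200e+01,
        9.60000e-03,  7.94573e+01]), 'ee_pos': array([ 0.461 , -0.2984,  0.2319]), 'tcp_rot': array([ 1.799651e+02, -3.200000e-03,  6.761760e+01]), 'wrist_force': array([0.0577, 0.29  , 0.2785])}
{'fx': 379.06672660171006, 'fy': 379.06672660171006, 'cx': 322.5641745181659, 'cy': 239.87988085152767, 'tool_from_camera': array([[-1.90985396e-04, -9.58519706e-01, -2.85026203e-01,
         7.18828352e-02],
       [ 9.99999941e-01, -2.64869421e-04,  2.20671556e-04,
        -2.18570267e-04],
       [-2.87012761e-04, -2.85026144e-01,  9.58519700e-01,
        -1.42715308e-01],
       [ 0.00000000e+00,  0.00000000e+00,  0.00000000e+00,
         1.00000000e+00]])}
```

View pics/w1.png

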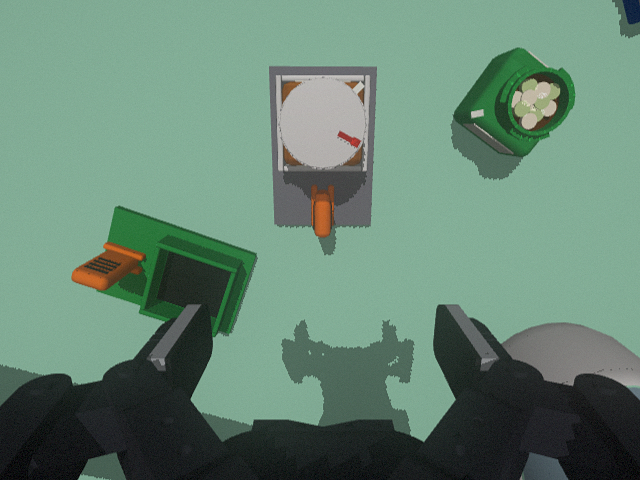

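The wrist view shows the stand, with plate corners at (269,66), (377,66), (372,227), (275,226). The orange handle is at (323,215) and is aligned with the tool. The green stand is to the left at (180,270).

```bash
cat >> h.py <<'E'
def wfit(o,model,pix,g):
    from scipy.spatial.transform import Rotation as Ro
    c=get_calibration("wrist"); T=np.eye(4);T[:3,:3]=Ro.from_euler("xyz",o["tcp_rot"],degrees=True).as_matrix();T[:3,3]=o["ee_pos"]
    M=np.linalg.inv(T@c["tool_from_camera"]); model=np.array(model,float)/1000
    def f(p):
        a,s=np.cos(p[2]),np.sin(p[2]); W=np.c_[p[0]+a*model[:,0]-s*model[:,1],p[1]+s*model[:,0]+a*model[:,1],model[:,2]]
        C=W@M[:3,:3].T+M[:3,3]; return (C[:,:2]/C[:,2:]*c["fx"]+[c["cx"],c["cy"]]-np.array(pix)).ravel()
    r=least_squares(f,g); return r.x,r.fun.reshape(-1,2).round(1).tolist()
E
python3 - <<'E'
from h import *
o=get_obs()
p,r=wfit(o,[[65,48,8],[65,-48,8],[-80,-48,8],[-80,48,8]],[(269,66),(377,66),(372,227),(275,226)],[.48,-.24,1.18])
print(p,np.degrees(p[2]),r,"handle",p[0]-.06*np.cos(p[2]),p[1]-.06*np.sin(p[2]))
E
```

```text
[ 0.48380498 -0.24509172  1.18113403] 67.6739952075883 [[0.2, 1.1], [0.2, 0.9], [-0.6, -1.9], [0.2, -0.7]] handle 0.461012421687825 -0.30059396635950747
```

Emit:
servo_tool(
  moves=[
    [0, 0, -0.0313, 0],
    [0, 0, -0.0688, 0],
    [0, 0, -0.1063, 0],
    [0, 0, -0.1438, 0],
    [0, 0, -0.175, 0],
    [0, 0, -0.2, 0],
    [0, 0, -0.225, 0],
    [0, 0, -0.24, 0],
    [0, 0, -0.245, 0],
    [0, 0, -0.245, 0],
    [0, 0, -0.245, 0],
  ],
)

```text
time: 3.4
ee_pos: [0.4616, -0.2998, 0.0364]
tcp_rot: [179.9, 0.0, 67.6]
wrist_force: [0.9, -1.2, 0.4]
opening: 0.0853
grasp_force: 0.0
```

Emit:
servo_tool(
  moves=[
    [0, 0, 0, 0],
    [0, 0, 0, 0],
    [0, 0, 0, 0],
    [0, 0, 0, 0],
    [0, 0, 0, 0],
    [0, 0, 0, 0],
    [0, 0, 0, 0],
    [0, 0, 0, 0],
    [0, 0, 0, 0],
    [0, 0, 0, 0],
  ],
  claw=1,
  force=50,
)

```text
time: 4.23
ee_pos: [0.461, -0.2997, 0.0355]
tcp_rot: [-180.0, 0.0, 67.5]
wrist_force: [-4.0, -0.4, 4.8]
opening: 0.0132
grasp_force: 50.2
```

In the tool's units: 15.5 cm / 80 = 0.1938, 9.1 cm / 80 = 0.1138, 0.406 rad / 2 = 0.203.

Emit:
servo_tool(
  moves=[
    [0.0025, 0.0038, 0, 0.005],
    [0.0075, 0.0113, 0, 0.015],
    [0.0125, 0.0213, 0, 0.025],
    [0.0188, 0.0325, 0, 0.0375],
    [0.025, 0.0438, 0, 0.05],
    [0.0313, 0.055, 0, 0.0625],
    [0.0375, 0.0663, 0, 0.075],
    [0.045, 0.0775, 0, 0.0875],
    [0.0525, 0.0888, 0, 0.1],
    [0.0588, 0.1, 0, 0.1125],
    [0.065, 0.1113, 0, 0.125],
    [0.0713, 0.1225, 0, 0.1375],
    [0.0788, 0.1338, 0, 0.15],
    [0.085, 0.145, 0, 0.1625],
    [0.0913, 0.1563, 0, 0.1725],
    [0.0975, 0.1663, 0, 0.1825],
    [0.1038, 0.1763, 0, 0.19],
    [0.1088, 0.185, 0, 0.1975],
    [0.1125, 0.1913, 0, 0.203],
    [0.1138, 0.1938, 0, 0.203],
  ],
)

```text
time: 5.9
ee_pos: [0.5524, -0.1454, 0.0355]
tcp_rot: [180.0, 0.1, 90.8]
wrist_force: [-3.5, -8.3, 4.8]
opening: 0.0137
grasp_force: 50.2
```

Emit:
servo_tool(
  moves=[
    [0, 0, 0, 0],
    [0, 0, 0, 0],
    [0, 0, 0, 0],
    [0, 0, 0, 0],
  ],
)

```text
time: 6.23
ee_pos: [0.5525, -0.1452, 0.0355]
tcp_rot: [179.9, 0.0, 90.8]
wrist_force: [0.2, -5.0, 3.8]
opening: 0.0134
grasp_force: 50.0
```

Run:
```python
from h import *
o=get_obs();print({k:np.round(o[k],4) for k in("time","q","ee_pos","tcp_rot","wrist_force","torque")})
w=camera("wrist")[:,:,::-1]; t=camera("top")[:,:,::-1]
cv2.imwrite("pics/w2.png",w);cv2.imwrite("pics/t2.png",t)
b=cv2.resize(t[195:280,260:450],None,fx=4.2,fy=4.2,interpolation=cv2.INTER_CUBIC)
for k in range(0,190,10):
    cv2.putText(b,str(k),(int(k*4.2),8),0,.3,(0,0,255));cv2.putText(b,str(k),(0,int(k*4.2)+4),0,.3,(0,0,255))
cv2.imwrite("pics/t2c.png",b)
```

```text
{'time': np.float64(6.2333), 'q': array([-1.47061e+01,  8.56980e+00, -7.68640e+00,  7.36803e+01,
       -3.27000e-02,  7.45083e+01]), 'ee_pos': array([ 0.5525, -0.1452,  0.0355]), 'tcp_rot': array([1.799475e+02, 4.850000e-02, 9.078550e+01]), 'wrist_force': array([ 0.2336, -5.0104,  3.7551]), 'torque': array([-0.942 , -0.0172,  0.2549])}
```

View pics/w2.png

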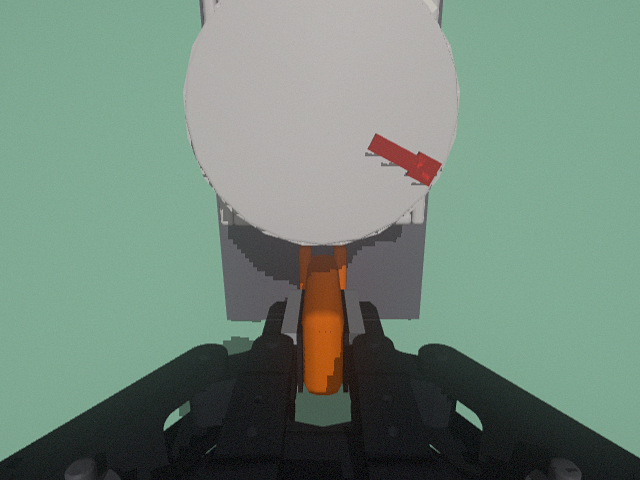

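View pics/t2c.png

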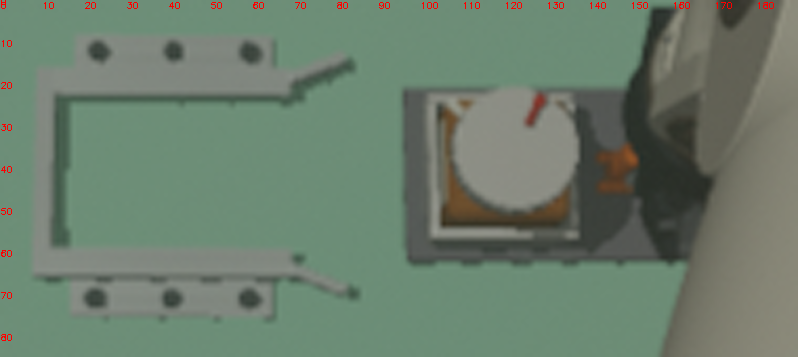

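The wrist view shows the fin centred between the pads at (323,320). The top crop shows the plate roughly in line with the channel. Next I get sub-pixel edges for the lateral and yaw offsets.

Run:
```python
from h import *
g=cv2.cvtColor(cv2.imread("pics/t2.png"),6).astype(float)
def edge(cs,lo,hi):
    p=g[lo:hi,cs[0]:cs[1]].mean(1); d=np.abs(np.diff(p)); k=d.argmax(); k=min(max(k,1),len(d)-2)
    w=d[k-1:k+2]; return lo+.5+k+(w*[-1,0,1]).sum()/w.sum(), p.round(0)
for n,z,lst in[("plate",.008,[((357,361),212,221),((362,372),212,221),((382,392),212,221),((396,402),212,221),((359,369),252,262),((372,382),252,262),((385,400),252,262)]),
 ("dock",.014,[((276,286),213,222),((296,306),213,222),((315,325),213,222),((276,286),249,258),((296,306),249,258),((315,325),249,258)])]:
    for cs,lo,hi in lst:
        v,p=edge(cs,lo,hi); print(n,cs,round(v,2),ray("top",(np.mean(cs)-.5,v),z)[:2].round(4),p)
```

```text
plate (357, 361) 215.54 [ 0.5997 -0.0263] [129. 129. 129. 119.  99.  88.  88.  88.  89.]
plate (362, 372) 216.35 [ 0.598 -0.045] [129. 129. 129. 119. 101. 122. 132. 119. 117.]
plate (382, 392) 215.32 [ 0.6012 -0.0918] [128. 129. 128. 124. 119. 121. 119. 116. 119.]
plate (396, 402) 215.48 [ 0.6012 -0.1199] [128. 128. 128. 118.  98.  88.  88.  89.  88.]
plate (359, 369) 257.4 [ 0.5017 -0.0374] [ 78.  76.  82.  88.  80.  93. 120. 129. 129. 129.]
plate (372, 382) 257.23 [ 0.5025 -0.0673] [ 72.  67.  69.  82.  79.  98. 123. 128. 129. 129.]
plate (385, 400) 257.31 [ 0.5027 -0.103 ] [ 68.  65.  72.  84.  82.  97. 121. 128. 128. 128.]
dock (276, 286) 217.56 [0.591  0.1546] [134. 135. 135. 133. 112.  85. 110. 127. 127.]
dock (296, 306) 217.57 [0.5916 0.1084] [132. 132. 132. 130. 110.  84. 110. 128. 130.]
dock (315, 325) 218.39 [0.5903 0.0645] [132. 132. 131. 130. 108.  82. 110. 128. 130.]
dock (276, 286) 253.11 [0.5084 0.1524] [128. 127. 127. 127. 130. 135. 135. 134. 136.]
dock (296, 306) 253.61 [0.5078 0.1069] [130. 130. 130. 130. 130. 134. 132. 132. 133.]
dock (315, 325) 253.37 [0.5089 0.0636] [129. 129. 129. 129. 130. 132. 132. 132. 133.]
```

In the tool's units: 8.6 cm / 80 = 0.1075, 3.8 cm / 80 = 0.0475.

Emit:
servo_tool(
  moves=[
    [0.0006, 0.0038, 0, 0],
    [0.0006, 0.01, 0, 0],
    [0.0005, 0.0175, 0, 0],
    [0.0004, 0.025, 0, 0],
    [0.0003, 0.0325, 0, 0],
    [0.0001, 0.04, 0, 0],
    [0, 0.0475, 0, 0],
    [-0.0001, 0.055, 0, 0],
    [-0.0003, 0.0625, 0, 0],
    [-0.0004, 0.07, 0, 0],
    [-0.0005, 0.0775, 0, 0],
    [-0.0006, 0.085, 0, 0],
    [-0.0008, 0.0913, 0, 0],
    [-0.0009, 0.0975, 0, 0],
    [-0.001, 0.1038, 0, 0],
    [-0.001, 0.1075, 0, 0],
  ],
)

```text
time: 7.67
ee_pos: [0.5515, -0.0593, 0.0355]
tcp_rot: [180.0, 0.1, 90.7]
wrist_force: [0.4, -9.8, 3.9]
opening: 0.0137
grasp_force: 50.0
```

In the tool's units: 9.5 cm / 80 = 0.1188, 9.2 cm / 80 = 0.115.

Emit:
servo_tool(
  moves=[
    [-0.0001, 0.0063, 0, 0],
    [-0.0003, 0.0138, 0, 0],
    [-0.0004, 0.0213, 0, 0],
    [-0.0005, 0.0288, 0, 0],
    [-0.0006, 0.0363, 0, 0],
    [-0.0008, 0.0438, 0, 0],
    [-0.0009, 0.0513, 0, 0],
    [-0.001, 0.0588, 0, 0],
    [-0.0011, 0.0663, 0, 0],
    [-0.0013, 0.0738, 0, 0],
    [-0.0014, 0.0813, 0, 0],
    [-0.0015, 0.0888, 0, 0],
    [-0.0015, 0.0963, 0, 0],
    [-0.0016, 0.1038, 0, 0],
    [-0.0016, 0.11, 0, 0],
    [-0.0018, 0.115, 0, 0],
    [-0.0018, 0.1188, 0, 0],
  ],
)

```text
time: 9.08
ee_pos: [0.5501, 0.0355, 0.0355]
tcp_rot: [180.0, 0.1, 90.7]
wrist_force: [0.4, -8.8, 4.8]
opening: 0.0135
grasp_force: 50.2
```

In the tool's units: 1.2 cm / 80 = 0.015, 1.1 cm / 80 = 0.0138.

Emit:
servo_tool(
  moves=[
    [-0.0001, 0.0038, 0, 0],
    [-0.0001, 0.0075, 0, 0],
    [-0.0003, 0.01, 0, 0],
    [-0.0003, 0.0113, 0, 0],
    [-0.0003, 0.0125, 0, 0],
    [-0.0003, 0.0138, 0, 0],
    [-0.0003, 0.015, 0, 0],
    [-0.0003, 0.015, 0, 0],
    [-0.0003, 0.015, 0, 0],
  ],
)

```text
time: 9.83
ee_pos: [0.5499, 0.0474, 0.0355]
tcp_rot: [180.0, 0.1, 90.7]
wrist_force: [0.3, -8.6, 4.7]
opening: 0.0135
grasp_force: 50.1
```

Not against the stop yet, because the force is still only sliding friction.

In the tool's units: 0.3 cm / 80 = 0.0038, 0.2 cm / 80 = 0.0025.

Emit:
servo_tool(
  moves=[
    [0, 0.0013, 0, 0],
    [0, 0.0025, 0, 0],
    [0, 0.0038, 0, 0],
    [0, 0.0038, 0, 0],
    [0, 0.0038, 0, 0],
  ],
)

```text
time: 10.25
ee_pos: [0.5495, 0.0478, 0.0358]
tcp_rot: [-180.0, 0.4, 90.6]
wrist_force: [-3.1, -23.5, 9.8]
opening: 0.0132
grasp_force: 50.8
```

In the tool's units: -0.2 cm / 80 = -0.0025.

Emit:
servo_tool(
  moves=[
    [0, -0.0025, 0, 0],
    [0, -0.0025, 0, 0],
  ],
)

```text
time: 10.42
ee_pos: [0.5495, 0.0477, 0.0355]
tcp_rot: [-180.0, 0.1, 90.7]
wrist_force: [-1.7, -12.5, 6.3]
opening: 0.0135
grasp_force: 50.3
```

Emit:
servo_tool(
  moves=[
    [0, 0, 0, 0],
    [0, 0, 0, 0],
    [0, 0, 0, 0],
    [0, 0, 0, 0],
    [0, 0, 0, 0],
    [0, 0, 0, 0],
  ],
  claw=0,
)

```text
time: 10.92
ee_pos: [0.5496, 0.0495, 0.0351]
tcp_rot: [-180.0, -0.0, 90.8]
wrist_force: [-0.3, 0.3, 0.1]
opening: 0.084
grasp_force: 0.0
```

In the tool's units: 19 cm / 80 = 0.2375, 18.5 cm / 80 = 0.2313.

Emit:
servo_tool(
  moves=[
    [0, 0, 0.0063, 0],
    [0, 0, 0.025, 0],
    [0, 0, 0.0563, 0],
    [0, 0, 0.0938, 0],
    [0, 0, 0.1313, 0],
    [0, 0, 0.1688, 0],
    [0, -0.0125, 0.2, 0],
    [0, -0.0375, 0.2188, 0],
    [0, -0.0625, 0.2313, 0],
    [0, -0.075, 0.2375, 0],
    [0, -0.075, 0.2375, 0],
    [0, -0.075, 0.2375, 0],
    [0, -0.075, 0.2375, 0],
  ],
)

```text
time: 12.0
ee_pos: [0.5494, -0.0101, 0.2243]
tcp_rot: [-179.9, -0.0, 90.8]
wrist_force: [-0.1, -0.9, -0.6]
opening: 0.0859
grasp_force: 0.0
```

Run:
```python
from h import *
o=get_obs();print({k:np.round(o[k],4) for k in("time","q","ee_pos","tcp_rot","wrist_force","torque")})
w=camera("wrist")[:,:,::-1];cv2.imwrite("pics/w3.png",w)
cv2.imwrite("pics/t3.png",camera("top")[:,:,::-1])
```

```text
{'time': np.float64(12.0), 'q': array([-1.06040e+00,  4.85010e+00,  9.16120e+00,  9.43923e+01,
        1.80000e-02,  8.81355e+01]), 'ee_pos': array([ 0.5494, -0.0101,  0.2243]), 'tcp_rot': array([-1.799194e+02, -2.060000e-02,  9.080400e+01]), 'wrist_force': array([-0.055 , -0.9183, -0.5552]), 'torque': array([-0.0098, -0.0073,  0.0146])}
```

View pics/w3.png

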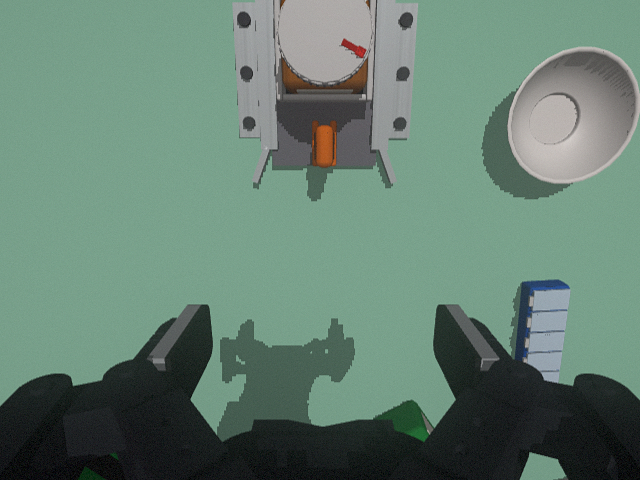

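The stand is seated: the plate's rear edge sits at y≈168 px, about 15 mm beyond the rail ends at y≈150 px. Next I locate the lid in the top image.

Run:
```python
from h import *
im=cv2.imread("pics/t3.png"); c=proj("top",[[.5484,.1228,.087]])[0]; print("expect px",c)
x0,y0=int(c[0])-34,int(c[1])-34
s=cv2.resize(im[y0:y0+68,x0:x0+68],None,fx=8,fy=8,interpolation=cv2.INTER_CUBIC)
ci=cv2.HoughCircles(cv2.GaussianBlur(cv2.cvtColor(s,6),(9,9),2),cv2.HOUGH_GRADIENT,1,100,param1=60,param2=20,minRadius=100,maxRadius=145)
for u,v,r in ci[0][:2]:
    P=ray("top",(x0+(u+.5)/8-.5,y0+(v+.5)/8-.5),.087); print(u,v,r,P)
    cv2.circle(s,(int(u),int(v)),int(r),(0,0,255),1)
hsv=cv2.cvtColor(s,cv2.COLOR_BGR2HSV); m=((hsv[...,0]<6)|(hsv[...,0]>172))&(hsv[...,1]>130)
v,u=np.nonzero(m); Q=ray("top",(x0+(u.mean()+.5)/8-.5,y0+(v.mean()+.5)/8-.5),.087); print("ptr",Q,len(u))
L=ray("top",(x0+(ci[0][0][0]+.5)/8-.5,y0+(ci[0][0][1]+.5)/8-.5),.087)
print("diff rad",np.arctan2(*(Q-L)[1::-1])+np.pi/4-np.radians(90.8), "dist",np.linalg.norm(Q-L))
cv2.imwrite("pics/t3c.png",s)
```

```text
expect px [292.56511534 230.1909868 ]Traceback (most recent call last):
  File "<stdin>", line 6, in <module>
TypeError: 'NoneType' object is not subscriptable
```

Run:
```python
from h import *
im=cv2.imread("pics/t3.png")
x0,y0=258,196
s=cv2.resize(im[y0:y0+70,x0:x0+90],None,fx=8,fy=8,interpolation=cv2.INTER_CUBIC)
hsv=cv2.cvtColor(s,cv2.COLOR_BGR2HSV); m=((hsv[...,0]<6)|(hsv[...,0]>172))&(hsv[...,1]>130)
v,u=np.nonzero(m); print("ptr px",x0+u.mean()/8,y0+v.mean()/8,len(u))
for k in range(0,90,10):
    cv2.putText(s,str(x0+k),(int(k*8),10),0,.35,(0,0,255));cv2.putText(s,str(y0+k),(0,int(k*8)+4),0,.35,(0,0,255))
cv2.imwrite("pics/t3c.png",s)
```

```text
ptr px 298.0682065217391 220.52907608695654 460
```

View pics/t3c.png

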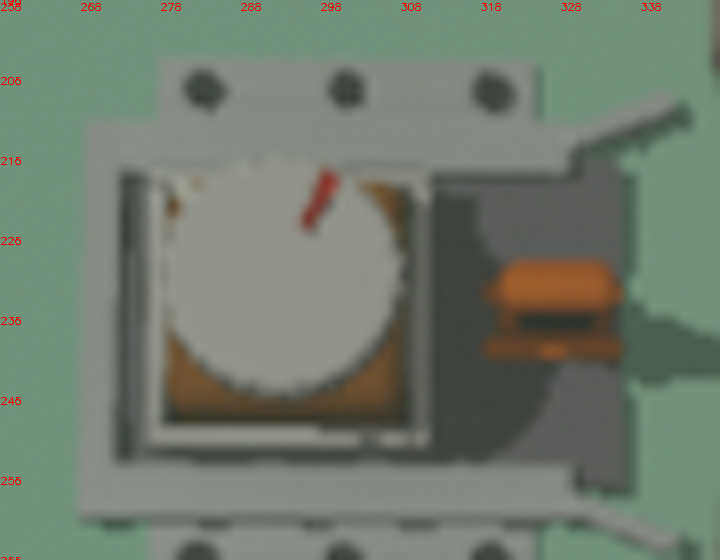

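The lid's top circle is centred at about (293,230.3) px, matching the expected (292.6,230.2). The pointer is at (298,220.5) and the jar's white mark is near (281,219). The lid centre is therefore about (0.548, 0.122), and I approach with the tool yawed -0.8 rad to keep the fingers clear of the handle.

In the tool's units: -17.1 cm / 80 = -0.2138, 13.2 cm / 80 = 0.165, -0.8 rad / 2 = -0.4.

Emit:
servo_tool(
  moves=[
    [0, 0.0063, 0, -0.025],
    [0, 0.0188, 0, -0.06],
    [0, 0.0375, 0, -0.1],
    [0, 0.0563, 0, -0.14],
    [0, 0.075, 0, -0.18],
    [0, 0.0938, 0, -0.22],
    [-0.0006, 0.1125, -0.0063, -0.26],
    [-0.0006, 0.1313, -0.0188, -0.3],
    [-0.0013, 0.1463, -0.0375, -0.34],
    [-0.0013, 0.1575, -0.0563, -0.375],
    [-0.0013, 0.1638, -0.075, -0.4],
    [-0.0013, 0.165, -0.0938, -0.4],
    [-0.0013, 0.165, -0.1188, -0.4],
    [-0.0013, 0.165, -0.1438, -0.4],
    [-0.0013, 0.165, -0.1625, -0.4],
    [-0.0013, 0.165, -0.1813, -0.4],
    [-0.0013, 0.165, -0.2, -0.4],
    [-0.0013, 0.165, -0.21, -0.4],
    [-0.0013, 0.165, -0.2138, -0.4],
    [-0.0013, 0.165, -0.2138, -0.4],
  ],
)

```text
time: 13.77
ee_pos: [0.5481, 0.1216, 0.0536]
tcp_rot: [-180.0, 0.1, 45.0]
wrist_force: [0.6, -0.3, -0.5]
opening: 0.0853
grasp_force: 0.0
```

Emit:
servo_tool(
  moves=[
    [0, 0, 0, 0],
    [0, 0, 0, 0],
    [0, 0, 0, 0],
    [0, 0, 0, 0],
    [0, 0, 0, 0],
    [0, 0, 0, 0],
  ],
  claw=1,
  force=30,
)

```text
time: 14.27
ee_pos: [0.5491, 0.1218, 0.0556]
tcp_rot: [180.0, -0.1, 45.0]
wrist_force: [-4.1, 2.5, 5.5]
opening: 0.0638
grasp_force: 32.7
```

In the tool's units: 0.1 cm / 80 = 0.0013, -0.05 cm / 80 = -0.0006.

Emit:
servo_tool(
  moves=[
    [-0.0006, 0.0004, 0.0013, 0],
    [-0.0006, 0.0004, 0.0013, 0],
    [-0.0006, 0.0004, 0.0013, 0],
    [-0.0006, 0.0004, 0.0013, 0],
  ],
  claw=1,
  force=100,
)

```text
time: 14.6
ee_pos: [0.5488, 0.1218, 0.0562]
tcp_rot: [179.9, -0.1, 45.0]
wrist_force: [0.2, 1.2, 6.8]
opening: 0.0621
grasp_force: 109.8
```

In the tool's units: 0.2 rad / 2 = 0.1.

Emit:
servo_tool(
  moves=[
    [0, 0, 0, 0.02],
    [0, 0, 0, 0.04],
    [0, 0, 0, 0.06],
    [0, 0, 0, 0.08],
    [0, 0, 0, 0.1],
    [0, 0, 0, 0.1],
  ],
)

```text
time: 15.1
ee_pos: [0.5485, 0.122, 0.0562]
tcp_rot: [180.0, -0.1, 56.6]
wrist_force: [-1.5, 2.0, 7.1]
opening: 0.0618
grasp_force: 110.2
```

Run:
```python
from h import *
o=get_obs();print({k:np.round(o[k],3) for k in("time","q","ee_pos","tcp_rot","wrist_force","torque","opening")})
```

```text
{'time': np.float64(15.1), 'q': array([ 1.25170e+01,  6.76500e+00, -7.37400e+00,  7.57960e+01,
        4.10000e-02,  1.35949e+02]), 'ee_pos': array([0.548, 0.122, 0.056]), 'tcp_rot': array([ 1.79984e+02, -7.60000e-02,  5.65680e+01]), 'wrist_force': array([-1.527,  2.003,  7.098]), 'torque': array([0.503, 0.433, 0.033]), 'opening': np.float64(0.062)}
```

Almost no turning torque registers, so I check whether the lid is following.

Run:
```python
from h import *
a=camera("wrist")[:,:,::-1];b=camera("scene")[:,:,::-1]; c=camera("top")[:,:,::-1]
cv2.imwrite("pics/c4.png",c)
p=proj("scene",[[.5484,.122,.07]])[0].astype(int); print(p)
s=cv2.resize(b[p[1]-50:p[1]+50,p[0]-67:p[0]+67],(400,300),interpolation=cv2.INTER_CUBIC)
p=proj("top",[[.5484,.122,.08]])[0].astype(int)
t=cv2.resize(c[p[1]-50:p[1]+50,p[0]-67:p[0]+67],(400,300),interpolation=cv2.INTER_CUBIC)
cv2.imwrite("pics/m4.png",np.hstack([cv2.resize(np.ascontiguousarray(a),(400,300)) if 0 else a[:450,100:500],np.vstack([s,t])[:450]]))
```

```text
[339 245]
```

View pics/m4.png

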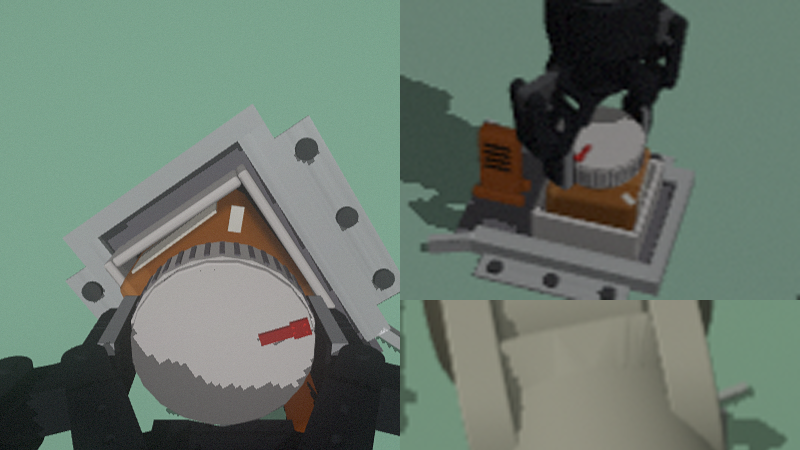

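The composite shows the lid gripped, with the pointer at wrist pixel (385,333), the jar's white mark at (336,218), and the jar deep in its cup. Next I compute the pointer's world angle.

```bash
cat >> h.py <<'E'
def ptr(im,z,lid,off=0):
    from scipy.spatial.transform import Rotation as Ro
    o=get_obs(); c=get_calibration("wrist"); R=Ro.from_euler("xyz",o["tcp_rot"],degrees=True).as_matrix(); T=c["tool_from_camera"]
    hsv=cv2.cvtColor(np.ascontiguousarray(im),cv2.COLOR_BGR2HSV); m=((hsv[...,0]<5)|(hsv[...,0]>174))&(hsv[...,1]>150)&(hsv[...,2]>90)
    n,l,st,ce=cv2.connectedComponentsWithStats(m.astype(np.uint8)); k=1+st[1:,4].argmax(); u,v=ce[k]
    d=R@T[:3,:3]@np.array([(u+off-c["cx"])/c["fx"],(v-c["cy"])/c["fy"],1]); C=np.array(o["ee_pos"])+R@T[:3,3]
    P=C+d*(z-C[2])/d[2]; a=P[:2]-lid
    print("ptr",(u+off,v),st[k,4],P.round(4),"r",np.linalg.norm(a).round(4),"lid-jar rad",round(np.arctan2(a[1],a[0])+np.pi/4-np.radians(90.8),3))
E
python3 - <<'E'
from h import *
ptr(cv2.imread("pics/m4.png")[:,:400],.087,np.array([.5485,.122]),100)
E
```

```text
ptr (np.float64(388.8196147110333), np.float64(331.8861646234676)) 571 [0.5705 0.1154 0.087 ] r 0.023 lid-jar rad -1.091
```

The lid is following: it moved from -1.285 to about -1.09 rad. I continue.

In the tool's units: 0.64 rad / 2 = 0.32.

Emit:
servo_tool(
  moves=[
    [0, 0, 0, 0.02],
    [0, 0, 0, 0.04],
    [0, 0, 0, 0.06],
    [0, 0, 0, 0.08],
    [0, 0, 0, 0.1],
    [0, 0, 0, 0.12],
    [0, 0, 0, 0.14],
    [0, 0, 0, 0.16],
    [0, 0, 0, 0.18],
    [0, 0, 0, 0.2],
    [0, 0, 0, 0.22],
    [0, 0, 0, 0.24],
    [0, 0, 0, 0.26],
    [0, 0, 0, 0.28],
    [0, 0, 0, 0.3],
    [0, 0, 0, 0.32],
  ],
)

```text
time: 16.58
ee_pos: [0.549, 0.1215, 0.0562]
tcp_rot: [179.9, 0.0, 93.1]
wrist_force: [0.6, -0.6, 6.6]
opening: 0.0624
grasp_force: 110.1
```

Run:
```python
from h import *
o=get_obs();print({k:np.round(o[k],3) for k in("time","ee_pos","tcp_rot","wrist_force","torque","opening")})
a=camera("wrist")[:,:,::-1];cv2.imwrite("pics/w5.png",a)
ptr(a,.087,np.array([.5485,.122]))
```

```text
{'time': np.float64(16.583), 'ee_pos': array([0.549, 0.121, 0.056]), 'tcp_rot': array([1.79887e+02, 6.00000e-03, 9.31450e+01]), 'wrist_force': array([ 0.623, -0.575,  6.614]), 'torque': array([-0.152,  0.041, -0.562]), 'opening': np.float64(0.062)}
ptr (np.float64(388.17171717171715), np.float64(332.17845117845116)) 594 [0.5698 0.1294 0.087 ] r 0.0225 lid-jar rad -0.465
```

In the tool's units: 0.36 rad / 2 = 0.18.

Emit:
servo_tool(
  moves=[
    [0, 0, 0, 0.02],
    [0, 0, 0, 0.04],
    [0, 0, 0, 0.06],
    [0, 0, 0, 0.08],
    [0, 0, 0, 0.1],
    [0, 0, 0, 0.12],
    [0, 0, 0, 0.14],
    [0, 0, 0, 0.16],
    [0, 0, 0, 0.18],
    [0, 0, 0, 0.18],
    [0, 0, 0, 0.18],
    [0, 0, 0, 0.18],
  ],
)

```text
time: 17.63
ee_pos: [0.5497, 0.1219, 0.0575]
tcp_rot: [179.8, 0.1, 113.7]
wrist_force: [-0.7, 0.9, 13.1]
opening: 0.0619
grasp_force: 110.9
```

Run:
```python
from h import *
o=get_obs();print({k:np.round(o[k],3) for k in("time","ee_pos","tcp_rot","wrist_force","torque","opening")})
a=camera("wrist")[:,:,::-1];cv2.imwrite("pics/w6.png",a)
ptr(a,.088,np.array([.5485,.122]))
```

```text
{'time': np.float64(17.633), 'ee_pos': array([0.55 , 0.122, 0.058]), 'tcp_rot': array([1.79767e+02, 5.00000e-02, 1.13723e+02]), 'wrist_force': array([-0.704,  0.866, 13.128]), 'torque': array([0.018, 0.274, 0.101]), 'opening': np.float64(0.062)}
ptr (np.float64(387.4316666666667), np.float64(332.32)) 600 [0.566  0.1363 0.088 ] r 0.0226 lid-jar rad -0.112
```

The lugs are free: the torque has gone, the lid has sprung up, and the difference is -0.11 rad. I lift straight up, slowly.

In the tool's units: 0.8 cm / 80 = 0.01, 0.7 cm / 80 = 0.0088.

Emit:
servo_tool(
  moves=[
    [0, 0, 0.0013, 0],
    [0, 0, 0.0025, 0],
    [0, 0, 0.0038, 0],
    [0, 0, 0.005, 0],
    [0, 0, 0.0063, 0],
    [0, 0, 0.0075, 0],
    [0, 0, 0.0088, 0],
    [0, 0, 0.01, 0],
    [0, 0, 0.01, 0],
  ],
)

```text
time: 18.43
ee_pos: [0.5482, 0.1216, 0.0634]
tcp_rot: [180.0, 0.0, 113.7]
wrist_force: [1.2, -0.0, -1.5]
opening: 0.0621
grasp_force: 109.2
```

In the tool's units: 2.6 cm / 80 = 0.0325, 2.5 cm / 80 = 0.0313.

Emit:
servo_tool(
  moves=[
    [0, 0, 0.0019, 0],
    [0, 0, 0.005, 0],
    [0, 0, 0.0081, 0],
    [0, 0, 0.0113, 0],
    [0, 0, 0.0144, 0],
    [0, 0, 0.0175, 0],
    [0, 0, 0.0206, 0],
    [0, 0, 0.0238, 0],
    [0, 0, 0.0269, 0],
    [0, 0, 0.0294, 0],
    [0, 0, 0.0313, 0],
    [0, 0, 0.0325, 0],
    [0, 0, 0.0325, 0],
    [0, 0, 0.0325, 0],
    [0, 0, 0.0325, 0],
    [0, 0, 0.0325, 0],
  ],
)

```text
time: 19.77
ee_pos: [0.5481, 0.1216, 0.0891]
tcp_rot: [-180.0, -0.0, 113.7]
wrist_force: [0.1, 0.6, -0.4]
opening: 0.0621
grasp_force: 109.3
```

Run:
```python
from h import *
o=get_obs();print({k:np.round(o[k],4) for k in("time","ee_pos","tcp_rot","wrist_force","torque","opening","qd")})
a=camera("wrist")[:,:,::-1];b=camera("scene")[:,:,::-1]
ptr(a,.12,np.array([.5485,.122]))
s=cv2.resize(b[205:280,295:385],(480,400),interpolation=cv2.INTER_CUBIC)
# expected scene px: rim centre/edges z=.08, lid lower edge z=.100
cv2.imwrite("pics/m7.png",np.hstack([cv2.resize(np.ascontiguousarray(a[:480,160:480]),(267,400)),s]))
for z in(.058,.08,.1,.12): print(z,((proj("scene",[[.5484,.122,z]])[0]-[295,205])*[480/90,400/75]).round(0))
```

```text
{'time': np.float64(19.7667), 'ee_pos': array([0.5481, 0.1216, 0.0891]), 'tcp_rot': array([-1.799859e+02, -3.200000e-03,  1.137202e+02]), 'wrist_force': array([ 0.1125,  0.5548, -0.4001]), 'torque': array([-0.0186, -0.0354,  0.02  ]), 'opening': np.float64(0.0621), 'qd': array([-0.0647, -0.086 , -0.0178, -0.0591, -0.0048,  0.0083])}
ptr (np.float64(387.40826446280994), np.float64(332.1471074380165)) 605 [0.5643 0.1364 0.12  ] r 0.0214 lid-jar rad -0.062
0.058 [235. 236.]
0.08 [236. 197.]
0.1 [237. 160.]
0.12 [238. 122.]
```

View pics/m7.png

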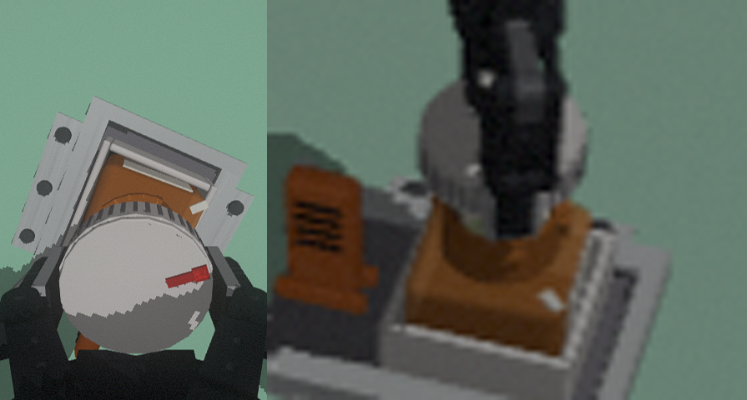

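The lid is held level above the open neck, and its position in the gripper hasn't changed. The jar sits in the cup and the stand is still in the dock.

```bash
python3 -c "
from workcell import *
print(job_done())"
```

```text
the job is handed in; nothing more can be done
None
```

I handed the job in at about 20 s: the stand is home in the dock, and the lid was twisted about 1.2 rad until free and is held level about 2 cm above the open jar (gap worked out from the arm's height). The dish, pill box and bottles were never touched.

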